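Lay a sample tube on the roller mixer

ROBOT

A 6-joint arm with a two-finger parallel gripper is mounted at the origin on a cart in front of the work surface, level with it; the furniture and walls round the work are solid. World frame = base frame: x ahead of the robot, y to its left, z up, the work surface at z = 0. Lengths are in mm, angles in rad, forces in N, time in s.
With the tool pointing down it reaches from about 300 to 875 mm from the base axis. Payload 4.2 kg.
Tool frame: the origin (TCP) lies between the finger pads; the fingertips stand 17 mm ahead of it and the grasp point (between the pads) lies 2 mm behind it; z points along the fingers, y is the line along which they close (so a half turn about z gives the same grasp; the last joint's range is limited). The gripper opens to 85 mm and grips with 20 to 120 N. Pads are 22 mm wide; open, the fingers measure 114 mm over their backs; the gripper's body (76 mm by 85 mm) begins 54 mm behind the grasp point. The pads swing forward as they close: fully open they stand 13 mm farther back than shut.
Start: joints at [-1.211, 0.32, 1.565, -0, 1.257, -0.02], TCP at [213.176, -534.037, 248.338] pointing down, gripper open.
Joint ranges: [-3.11, 3.11], [-0.84, 2.01], [0.21, 2.61], [-1.34, 4.49], [0.05, 2.63], [-2.56, 2.56]. Speed limits (rad/s): [2.57, 2.57, 3.14, 3.14, 3.14, 3.14].

INTERFACE

Orientations are given as [roll, pitch, yaw] about the fixed x, y, z axes, in that order (R = Rz(yaw) Ry(pitch) Rx(roll)).
In Python, from bench import * gives the robot as it stands.
- The arm moves only by the tool send_rows, never from a script. Its argument "increments" is a list of rows, each an object with "travel": the shift along the tool's x, y, z in m, a list of three; "rot": the turn, a rotation vector about the tool's x, y, z in rad, a list of three; "hand": the closure, from -1 (fully open) to 1 (shut). A call has 1 to 5 rows; each row shifts and turns the commanded pose from where the row before left it, along the tool's axes as they then stand; what a row does not reach is not made up. A row lasts 1/12 s, in which the tool goes at most 41.7 mm and 7.16 degrees, less where a joint would pass 70% of its speed; a pose out of reach is approached as far as the arm can. A call with a gripper value outside its range is refused whole. The fingers move at their own pace and stop on an object; "grip_force" is the grip in N (left out, the last holds). Time passes only in rows, so rows that do not move let the fingers close. It gives the time, the measured TCP pose, the force, the opening and the grip force at its end, in the units of the state.
- state(): the state, without advancing time (a new reading comes with each control period).
- capture(name): name is "scene" or "top" or "wrist"; returns the picture (480x640x3 uint8, red, green, blue); there is no depth.
- camera_info(name): a dict with "fx", "fy", "cx", "cy" (pixels), "rvec" (rotation vector, rad) and "tvec" (3), from world to camera coordinates, as OpenCV has them; the wrist camera has in their place "mount" (4x4, takes a point from camera to tool coordinates, whose origin is the TCP and whose axes are the flange's). Camera axes: x right, y down, z forward; pixel columns grow to the right and rows downward; lengths in mm; the calibration is good to about 2 mm. A picture is of the moment at which its call begins: read the wrist's pose just before it. camera_info takes no time and is no camera call.
- sign_off(): hands the job in; it is judged then, once.
The state is a dict: "t": time; "q": joint angles; "qvel": joint speeds; "tau": joint torques, N m; "eef_pos": TCP position; "tcp_rot": TCP orientation; "contact_force": force on the tool from outside, world axes, zero at the start; "wrist_torque": the same for the moment, N m; "gripper_width": finger opening in mm; "gripper_force": force on a finger pad.
Only numpy, scipy, OpenCV 4.12 (cv2) and the standard library are available. Lean on these libraries where they do the work, as an engineer would, in place of code of your own. Each camera call takes 0.05 s, during which the arm holds its last target. There are 200 camera calls.

TASK

Load the roller mixer: take the capped tube out of the steel rack and leave it lying in the mixer's front valley, the groove between the two rollers nearest the robot, with the whole tube between the end plates. A slanted hand does not fit between the end plates, so first lay the tube on its side on the worktop and let go of it; taken again from above, it can then be set on the rollers. Do not drop it, and leave the tube that already lies on the mixer and the small brown bottle behind where they are.

Things in the scene. Friction and masses are not known exactly. Their poses are not given: they have to be found in the camera images.
- tube: The tube to load: 50 ml tube with a screw cap, 114 mm long, about 45 g, standing cap up in an end cell of the rack. Body 29 mm in diameter; cap 34 mm in diameter over the last 14 mm. Origin: centre of its foot; its z axis runs along the tube to the cap (cap top at z = 114 mm). The worktop on the robot side between rack and mixer (about x 0.43, y -0.22 m) is free to lay it on.
- tube_mid (a point): Point on the axis of the tube to load, halfway along it (57 mm from the foot); same axes as the tube.
- rack: Fixed steel wire rack, 58 x 180 x 73 mm (its x, y, z), with a row of three square cells along its y, 52 mm apart, each 31.5 mm clear; origin: centre of the underside. The tube stands in the cell at y = -52 mm with its foot 3 mm above the worktop, a little loose; its top 44 mm stick out. Other cells are empty. Lift it 75 mm to clear the rack. Behind hangs a screen; left stands a tall autosampler.
- mixer: Fixed white roller mixer. Origin: on the worktop below the middle of the rollers; x points from its front (robot side) to its rear. Five dark rubber rollers lie along y, 32 mm apart (x = -64 to 64 mm), 26 mm in diameter, tops 88 mm above the worktop, turning stiffly. End plates 124 mm high, inner faces at y = +69 and -69 mm: +y one 14 mm thick, -y one a 68 mm thick motor housing.
- front_valley (a point): Middle of the front valley, at mixer x = -48 mm, y = 0: where the midpoint of the tube's axis comes to lie, 98.5 mm above the worktop and 10.5 mm above the roller tops. Same axes as the mixer; the tube must lie along y, cap to either side.
- loaded_tube: An equal tube that already lies in the rear valley (mixer x = +48 mm), to be left alone. Origin: centre of its foot, z axis to its cap.
- small_bottle: Small brown reagent bottle, 49 mm across, 111 mm high, behind and between rack and mixer; to be left alone. Origin: centre of the underside.
Not all that is in view belongs to the job. Leave any yellow look-alike of the tube alone.

How it is judged (in metres and radians):
On the way:
1. the tube lies on its side on the worktop, let go and at rest (angle between tube's own z axis and vertical between 1.4 and 1.74 rad and height (world z) of tube_mid below 0.03 m and contact force between tube and the fingers below 0.1 N and linear speed of tube below 0.05 m/s), for 0.2 s.
At the end, for the whole second after the job is handed in: The tube rests on the mixer in the front valley, its midpoint within 6 mm of the valley's line and height and within 12.5 mm of its middle along the rollers (so between the end plates), its axis within 0.1 rad of the rollers' direction, at rest and let go (x of tube_mid in the frame of front_valley between -0.006 and 0.006 m and y of tube_mid in the frame of front_valley between -0.0125 and 0.0125 m and z of tube_mid in the frame of front_valley between -0.006 and 0.006 m and angle between the z axis of tube and the y axis of mixer, either way round below 0.1 rad and contact force between tube and mixer above 0.1 N and linear speed of tube below 0.02 m/s and contact force between tube and the fingers below 0.1 N); the robot touches nothing.
It fails at once if the tube is dropped: it falls freely faster than 1 m/s (about 5 cm of fall) (linear speed of tube above 1 m/s and contact force between tube and the fingers below 0.05 N).
It fails at once if the tube already on the mixer is moved by more than 20 mm (distance of loaded_tube from where it was at the start of the episode above 0.02 m).
It fails at once if the small brown bottle is moved by more than 30 mm (distance of small_bottle from where it was at the start of the episode above 0.03 m).
It also fails if it takes over 51 s, if anything falls off the work surface, if the arm or the gripper's body presses on something with over 40 N, if the wrist force passes 120 N, or if a joint passes its speed limit or range.

## Working session

There is one attempt and no reset: what is moved stays moved. The work goes in short steps, Python scripts to look and compute and a tool call to move; the robot and the scene stay as the last step left them, time stands still between calls to the robot, and variables do not carry over. Pictures are saved under pics/ and viewed, at most 10 in all, crops included, and the job is handed in when it is done.

Besides the shell and the picture viewer there is one more tool, called after "Call:" by a JSON object that holds its "op" and its "data", one argument or row to a line. send_rows: Moves the arm, as the interface text tells. Its arguments: {"type":"object","properties":{"increments":{"type":"array"},"grip_force":{"type":"number"}},"required":["increments"]}

```bash
mkdir -p pics; ls; python3 - <<'E'
from bench import *
import cv2,json
print(state())
for n in("scene","top"):
    cv2.imwrite(f"pics/{n}0.png",capture(n)[:,:,::-1]); print(n,camera_info(n))
print(camera_info("wrist"))
E
```

```text
pics
{'t': 0.0, 'q': array([-1.21102596e+00,  3.20294775e-01,  1.56568558e+00, -1.09440408e-05,
        1.25735281e+00, -2.00491642e-02]), 'qvel': array([-1.87827263e-03,  8.51337793e-05, -9.58350687e-04,  1.14748814e-03,
       -2.30576143e-03,  1.28846342e-03]), 'tau': array([-1.75551726e-03, -4.15525424e+01, -2.34157830e+01, -5.20984531e-05,
        8.17182125e-03, -1.44263123e-05]), 'eef_pos': array([ 213.00063691, -533.62310553,  247.47801354]), 'tcp_rot': array([-3.13985228e+00, -2.44906808e-05,  3.79822891e-01]), 'contact_force': array([-0.12986268, -0.62589391, -0.21934938]), 'wrist_torque': array([ 0.01781942,  0.01508148, -0.05626389]), 'gripper_force': 0.0, 'gripper_width': 85.84430085115724}
scene {'fx': 451.6510299741338, 'fy': 451.6510299741338, 'cx': 310.96284287469535, 'cy': 235.951209451389, 'rvec': array([ 0.54719395, -2.37458617,  1.53917685]), 'tvec': array([388.8179877 , 203.08997981, 623.67194376])}
top {'fx': 443.7332897969406, 'fy': 443.7332897969406, 'cx': 323.8438162281186, 'cy': 245.55930270856618, 'rvec': array([ 2.16069384, -2.19653004,  0.13179179]), 'tvec': array([-150.53939679,  505.95527   ,  898.39987167])}
{'fx': 399.27184800624616, 'fy': 399.27184800624616, 'cx': 312.8376437882098, 'cy': 243.107872386745, 'mount': array([[-1.68777063e-03, -9.56183498e-01, -2.92763162e-01,
         7.57169776e+01],
       [ 9.99998479e-01, -1.48475622e-03, -9.15650262e-04,
        -4.97418364e-01],
       [ 4.40847745e-04, -2.92764262e-01,  9.56184549e-01,
        -1.25149503e+02],
       [ 0.00000000e+00,  0.00000000e+00,  0.00000000e+00,
         1.00000000e+00]])}
```

View pics/scene0.png

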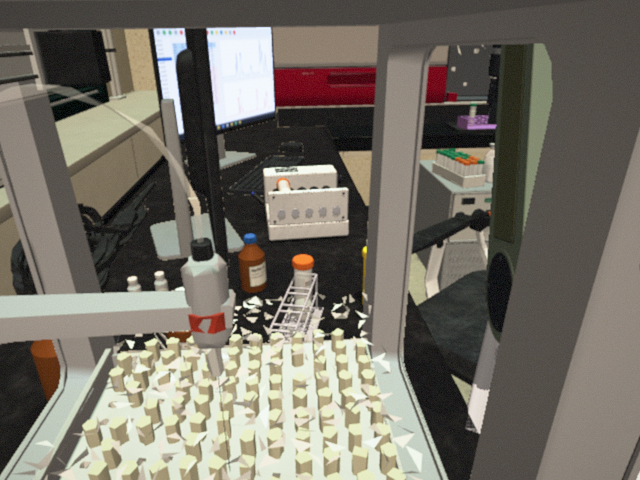

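View pics/top0.png

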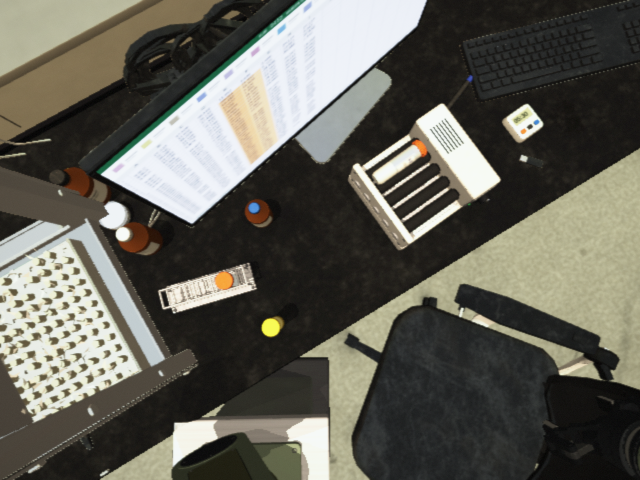

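The scene view shows an orange-capped tube in the rack (303,262) and a yellow look-alike (366,265). The top view shows the orange cap at (224,281), the yellow cap at (271,327), the brown bottle at (258,213), and the mixer from (350,175) to (497,180) with the loaded tube at (400,160). The tube to load is the orange one, because it stands in the rack's end cell. I'll confirm it in a crop.

```bash
cat > h.py <<'E'
from bench import *
import cv2,numpy as np
from scipy.spatial.transform import Rotation as Ro
def cam(n):
    c=camera_info(n);K=np.array([[c['fx'],0,c['cx']],[0,c['fy'],c['cy']],[0,0,1]])
    if 'mount' in c:
        s=state();T=np.eye(4);T[:3,:3]=Ro.from_euler('xyz',s['tcp_rot']).as_matrix();T[:3,3]=s['eef_pos']
        M=np.linalg.inv(T@c['mount']);return K,M[:3,:3],M[:3,3]
    return K,cv2.Rodrigues(c['rvec'])[0],c['tvec']
def onz(C,uv,z):
    K,R,t=C;d=R.T@np.linalg.inv(K)@np.array([uv[0],uv[1],1.]);o=-R.T@t
    return o+d*(z-o[2])/d[2]
def proj(C,P):
    K,R,t=C;p=(np.atleast_2d(P)@R.T+t)@K.T;return p[:,:2]/p[:,2:]
def orange(im,lo=(5,150,120),hi=(16,255,255)):
    m=cv2.inRange(cv2.cvtColor(im,cv2.COLOR_RGB2HSV),lo,hi)
    n,l,s,c=cv2.connectedComponentsWithStats(m)
    return [(s[i],c[i]) for i in range(1,n) if s[i][4]>60]
E
python3 - <<'E'
from h import *
im=cv2.imread('pics/top0.png');a=im[90:260,335:510];b=im[190:350,145:300]
A=cv2.resize(a,None,fx=3.4,fy=3.4,interpolation=cv2.INTER_CUBIC)[:578];B=cv2.resize(b,None,fx=1.4,fy=1.4)
o=np.zeros((600,800,3),'uint8');o[:A.shape[0],:A.shape[1]]=A
B=cv2.resize(b,(205,212));o[:212,595:800]=B
s=cv2.imread('pics/scene0.png')[150:340,225:390];o[215:451,595:800]=cv2.resize(s,(205,236));cv2.imwrite('pics/crop.png',o)
C=cam('top');S=cam('scene')
for s,c in orange(im[:,:,::-1]): print('top',s,c,onz(C,c,117).round(1))
for s,c in orange(cv2.imread('pics/scene0.png')[:,:,::-1]): print('scene',s,c,onz(S,c,110).round(1))
E
```

```text
top [412 140  16  17 122] [420.42622951 147.02459016] [ 682.9 -347.1  117. ]
top [217 272  16  18  66] [227.1969697  280.04545455] [432.6  23.9 117. ]
scene [455 156  23   9 125] [467.496 160.256] [ 294.1 -733.1  110. ]
scene [241 247  22  14 220] [250.73636364 253.71363636] [523.2  44.8 110. ]
scene [292 254  22  16 296] [302.56081081 261.5       ] [431.3  33.3 110. ]
scene [ 32 340  25  18 319] [ 44.29153605 348.85893417] [603.4 361.8 110. ]
```

View pics/crop.png

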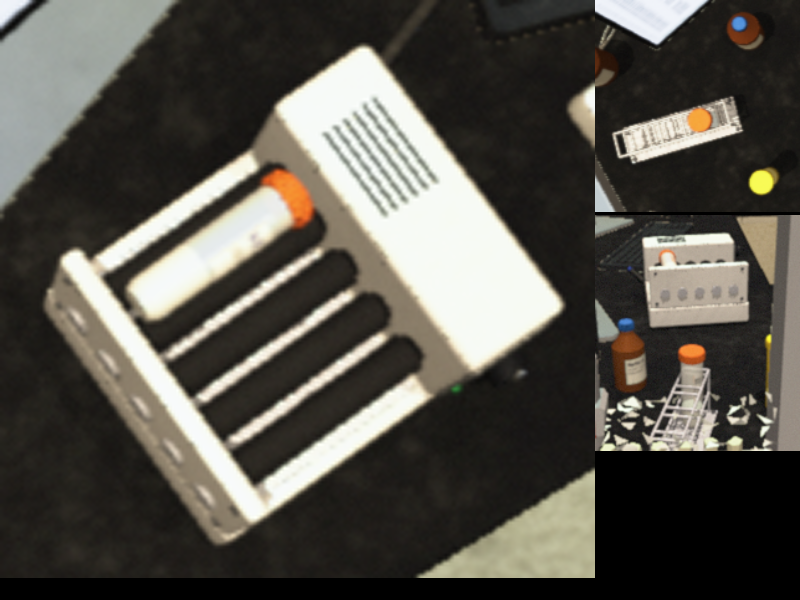

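Confirmed in the crop: the orange-capped tube is in the rack's end cell, and the yellow one stands outside it at (761,182 in the crop). The mixer shows its thin plate on the left and the motor housing on the upper right. I'll fit its pose from the end plates' top corners and the strips between the rollers.

```bash
python3 - <<'E'
from h import *
C=cam('top');S=cam('scene')
f=lambda x,y:(335+x/3.4,90+y/3.4)
P={k:onz(C,f(*p),124)[:2] for k,p in dict(hor=(368,45),hof=(562,305),hir=(280,103),hif=(470,372),tir=(88,253),tif=(267,490),tor=(62,260),tof=(243,520)).items()}
for k,v in P.items(): print(k,v.round(1))
d=P['hof']-P['hor']; d2=P['hif']-P['hir'];d3=P['tif']-P['tir']
for q in(d,d2,d3): print('front dir yaw',np.degrees(np.arctan2(-q[1],-q[0])),np.linalg.norm(q))
print('plate gap', np.linalg.norm((P['hir']+P['hif']-P['tir']-P['tif'])/2))
print('loaded', [onz(C,f(*p),98.5)[:2].round(1) for p in((297,196),(140,300))])
# strip front lines
for z in (75,88): print('strip valley',z,[onz(C,f(*p),z)[:2].round(1) for p in((388,338),(232,441))])
for z in (124,):
  print('cap',onz(C,(224,281),117).round(1))
# triangulate cap: top-centre from top & scene
a=(224,280.5);b=(303,258)
X=cv2.triangulatePoints(C[0]@np.c_[C[1],C[2]],S[0]@np.c_[S[1],S[2]],np.float64(a).reshape(2,1),np.float64(b).reshape(2,1));print((X[:3]/X[3]).T)
g=lambda x,y:(145+(x-595)*155/205,190+y*160/212)
for z in(73,): print('rack',[onz(C,g(*p),z)[:2].round(1) for p in((613,135),(735,97),(742,125),(620,158))])
print('bottle',onz(C,(257,210),111),'yel',onz(C,(271,327),117),'cam',-C[1].T@C[2])
E
```

```text
hor [ 767.4 -393.2]
hof [ 614.7 -496. ]
hir [ 733.7 -341.5]
hif [ 577.2 -442. ]
tir [ 647.8 -230.1]
tif [ 512.6 -325.7]
tor [ 644.  -215.4]
tof [ 496.1 -311.8]
front dir yaw 33.942019535065285 184.008062875527
front dir yaw 32.71872301530836 185.93203108531733
front dir yaw 35.2513941903087 165.61128067527116
plate gap 136.46650396699178
loaded [array([ 687.6, -355.5]), array([ 627.1, -262.2])]
strip valley 75 [array([ 608.3, -412.1]), array([ 548. , -317.2])]
strip valley 88 [array([ 605.3, -408.1]), array([ 545.9, -314.6])]
cap [431.   29.8 117. ]
[[431.94017863  30.23599624 114.77618233]]
rack [array([413.1, 165.5]), array([466.1, -13.7]), array([424.5, -24. ]), array([379.4, 154.6])]
bottle [564.97854142 -30.91048468 111.        ] yel [344.92198379 -56.94778524 117.        ] cam [ 410.05711803 -139.90815027  947.65713424]
```

```bash
cat >> h.py <<'E'
def Rt(yaw,tilt): # tool y horizontal; z tilted towards tool-x side by tilt (deg); yaw deg
    y=np.array([np.sin(np.radians(yaw)),-np.cos(np.radians(yaw)),0]);h=np.array([-y[1]*-1*-1,y[0],0])
    h=np.array([np.cos(np.radians(yaw)),np.sin(np.radians(yaw)),0]);t=np.radians(tilt)
    z=h*np.sin(t)-np.array([0,0,np.cos(t)]);return np.c_[np.cross(y,z),y,z]
def pose():
    s=state();return s['eef_pos'],Ro.from_euler('xyz',s['tcp_rot']).as_matrix()
def plan(p1,R1,n,start=None):
    p,R=start or pose();w=Ro.from_matrix(R.T@R1).as_rotvec()/n;d=(np.array(p1)-p)/n/1000
    print('rot',w.round(4),'deg/row',np.degrees(np.linalg.norm(w)).round(2),'mm/row',np.linalg.norm(d)*1000)
    for i in range(n): print((R.T@d).round(4).tolist()); R=R@Ro.from_rotvec(w).as_matrix()
E
python3 - <<'E'
from h import *
R=Rt(105.4,60);print(R.round(3))
a=np.array([431.5,30,89]);plan(a-110*R[:,2],R,20)
E
```

```text
[[-0.133  0.964 -0.23 ]
 [ 0.482  0.266  0.835]
 [ 0.866  0.    -0.5  ]]
rot [ 0.0379  0.0423 -0.0657] deg/row 4.98 mm/row 27.053761360486888
[0.0201, -0.0174, 0.0052]
[0.0209, -0.0158, 0.0067]
[0.0216, -0.0141, 0.0082]
[0.0221, -0.0124, 0.0096]
[0.0224, -0.0105, 0.011]
[0.0225, -0.0086, 0.0123]
[0.0225, -0.0066, 0.0135]
[0.0222, -0.0046, 0.0147]
[0.0218, -0.0026, 0.0158]
[0.0213, -0.0006, 0.0167]
[0.0205, 0.0015, 0.0176]
[0.0196, 0.0035, 0.0184]
[0.0185, 0.0054, 0.019]
[0.0173, 0.0073, 0.0195]
[0.0159, 0.0092, 0.0199]
[0.0144, 0.0109, 0.0202]
[0.0127, 0.0126, 0.0203]
[0.011, 0.0141, 0.0203]
[0.0092, 0.0156, 0.0201]
[0.0072, 0.0169, 0.0199]
```

Call:
{"op": "send_rows", "data": {
  "increments": [
    {"travel": [0.02, -0.017, 0.005], "rot": [0.038, 0.042, -0.066], "hand": -1},
    {"travel": [0.021, -0.016, 0.007], "rot": [0.038, 0.042, -0.066], "hand": -1},
    {"travel": [0.022, -0.014, 0.008], "rot": [0.038, 0.042, -0.066], "hand": -1},
    {"travel": [0.022, -0.012, 0.01], "rot": [0.038, 0.042, -0.066], "hand": -1},
    {"travel": [0.022, -0.01, 0.011], "rot": [0.038, 0.042, -0.066], "hand": -1}
  ],
  "grip_force": 40
}}

```text
t: 0.52
eef_pos: [275.0, -415.8, 221.4]
tcp_rot: [-2.985, -0.239, 0.696]
contact_force: [0.8, -0.1, 0.3]
gripper_width: 85.3
gripper_force: 0.0
```

Call:
{"op": "send_rows", "data": {
  "increments": [
    {"travel": [0.0225, -0.009, 0.012], "rot": [0.038, 0.042, -0.066], "hand": -1},
    {"travel": [0.0225, -0.007, 0.0135], "rot": [0.038, 0.042, -0.066], "hand": -1},
    {"travel": [0.022, -0.005, 0.015], "rot": [0.038, 0.042, -0.066], "hand": -1},
    {"travel": [0.022, -0.003, 0.016], "rot": [0.038, 0.042, -0.066], "hand": -1},
    {"travel": [0.021, -0.001, 0.017], "rot": [0.038, 0.042, -0.066], "hand": -1}
  ]
}}

```text
t: 0.93
eef_pos: [334.0, -296.6, 195.0]
tcp_rot: [-2.906, -0.511, 0.999]
contact_force: [1.0, -0.6, 0.2]
gripper_width: 85.7
gripper_force: 0.0
```

Call:
{"op": "send_rows", "data": {
  "increments": [
    {"travel": [0.0205, 0.0015, 0.0175], "rot": [0.038, 0.042, -0.066], "hand": -1},
    {"travel": [0.0195, 0.0035, 0.0185], "rot": [0.038, 0.042, -0.066], "hand": -1},
    {"travel": [0.0185, 0.0055, 0.019], "rot": [0.038, 0.042, -0.066], "hand": -1},
    {"travel": [0.0175, 0.0075, 0.0195], "rot": [0.038, 0.042, -0.066], "hand": -1},
    {"travel": [0.016, 0.009, 0.02], "rot": [0.038, 0.042, -0.066], "hand": -1}
  ]
}}

```text
t: 1.35
eef_pos: [394.7, -178.4, 168.5]
tcp_rot: [-2.926, -0.792, 1.343]
contact_force: [0.7, -1.9, 0.8]
gripper_width: 85.4
gripper_force: 0.0
```

```bash
python3 - <<'E'
from h import *
print(state()); 
R=Rt(105.4,60)
a=np.array([431.5,30,89]);plan(a-110*R[:,2],R,6)
E
```

```text
{'t': 1.35, 'q': array([-0.78920742,  0.47613231,  1.80534725,  0.49467685,  1.54137417,
       -0.84513101]), 'qvel': array([ 0.51807871,  0.30787959,  0.05168676,  0.33680414,  0.17266509,
       -0.60120193]), 'tau': array([ -2.46848747, -44.21190262, -15.37185431,   1.20469909,
         2.61186406,   0.50378362]), 'eef_pos': array([ 394.69600944, -178.41061952,  168.46637993]), 'tcp_rot': array([-2.92554933, -0.79219138,  1.3429022 ]), 'contact_force': array([ 0.6958619 , -1.8535814 ,  0.82856846]), 'wrist_torque': array([-0.36745926, -0.06735032, -0.00859342]), 'gripper_force': 0.0, 'gripper_width': 85.39975446248336}
rot [ 0.0305  0.0358 -0.0542] deg/row 4.11 mm/row 22.387594603158494
[0.012, 0.0094, 0.0164]
[0.0109, 0.0105, 0.0165]
[0.0097, 0.0116, 0.0165]
[0.0085, 0.0126, 0.0165]
[0.0072, 0.0135, 0.0163]
[0.0058, 0.0144, 0.0161]
```

Call:
{"op": "send_rows", "data": {
  "increments": [
    {"travel": [0.0145, 0.011, 0.02], "rot": [0.038, 0.042, -0.066], "hand": -1},
    {"travel": [0.0125, 0.0125, 0.02], "rot": [0.038, 0.042, -0.066], "hand": -1},
    {"travel": [0.011, 0.014, 0.02], "rot": [0.038, 0.042, -0.066], "hand": -1},
    {"travel": [0.009, 0.0155, 0.02], "rot": [0.038, 0.042, -0.066], "hand": -1},
    {"travel": [0.007, 0.017, 0.02], "rot": [0.038, 0.042, -0.066], "hand": -1}
  ]
}}

```text
t: 1.77
eef_pos: [455.0, -61.1, 141.8]
tcp_rot: [-3.139, -1.044, 1.846]
contact_force: [1.1, -0.8, -0.3]
gripper_width: 85.4
gripper_force: 0.0
```

Call:
{"op": "send_rows", "data": {
  "increments": [
    {"travel": [0, 0, 0], "rot": [0, 0, 0], "hand": -1},
    {"travel": [0, 0, 0], "rot": [0, 0, 0], "hand": -1},
    {"travel": [0, 0, 0], "rot": [0, 0, 0], "hand": -1}
  ]
}}

```text
t: 2.02
eef_pos: [454.3, -62.2, 142.2]
tcp_rot: [-3.134, -1.041, 1.84]
contact_force: [0.6, -0.4, 0.5]
gripper_width: 85.5
gripper_force: 0.0
```

```bash
python3 - <<'E'
from h import *
C=cam('wrist');im=capture('wrist')
a=np.array([431.5,30,0.])
for s,c in orange(im): print(s,c)
print(proj(C,[a+[0,0,z] for z in(117,103,73,3)]).round(0))
cv2.imwrite('pics/w1.png',im[:,:,::-1])
R=Rt(105.4,60);print(state()['q'])
plan(a+[0,0,89]-9*R[:,2],R,6)
E
```

```text
[ 291  191   60   53 2449] [320.65455288 216.74234381]
[[316. 211.]
 [316. 229.]
 [316. 262.]
 [316. 320.]]
[-0.55587902  0.62825801  1.77103936  0.62129306  1.62962014 -1.0937172 ]
rot [-0.0011  0.001   0.    ] deg/row 0.08 mm/row 16.722294505051558
[0.0003, 0.0005, 0.0167]
[0.0003, 0.0005, 0.0167]
[0.0003, 0.0005, 0.0167]
[0.0003, 0.0005, 0.0167]
[0.0003, 0.0005, 0.0167]
[0.0002, 0.0004, 0.0167]
```

View pics/w1.png

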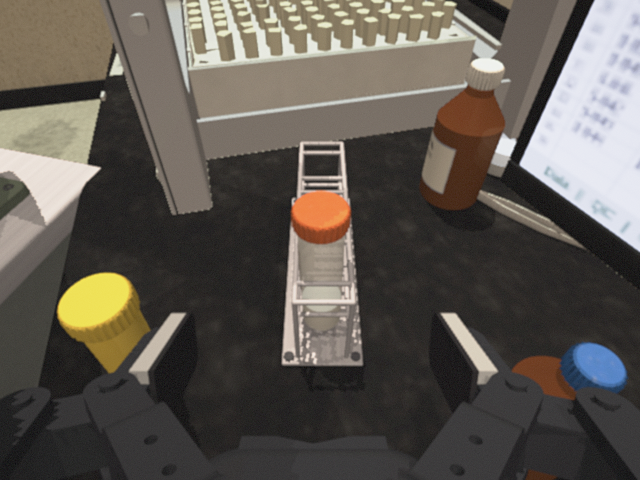

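The wrist view shows the orange cap at (321,217) centred in the rack, the yellow tube at (100,305) outside the left finger, and the blue-capped bottle at (590,370) outside the right one. I'll narrow the fingers and move in, 3.5 mm towards tool +y.

Call:
{"op": "send_rows", "data": {
  "increments": [
    {"travel": [0, 0.0035, 0], "rot": [0, 0, 0], "hand": -0.4},
    {"travel": [0, 0, 0], "rot": [-0.006, 0.006, 0], "hand": -0.4},
    {"travel": [0, 0, 0.02], "rot": [0, 0, 0], "hand": -0.4},
    {"travel": [0.001, 0, 0.02], "rot": [0, 0, 0], "hand": -0.4},
    {"travel": [0.001, 0, 0.02], "rot": [0, 0, 0], "hand": -0.4}
  ]
}}

```text
t: 2.48
eef_pos: [443.8, -10.4, 114.1]
tcp_rot: [3.139, -1.046, 1.841]
contact_force: [-0.1, -0.1, -0.2]
gripper_width: 59.6
gripper_force: 0.0
```

Call:
{"op": "send_rows", "data": {
  "increments": [
    {"travel": [0, 0, 0], "rot": [0, 0, 0], "hand": -0.4},
    {"travel": [0, 0, 0], "rot": [0, 0, 0], "hand": -0.4}
  ]
}}

```text
t: 2.65
eef_pos: [443.5, -10.1, 114.4]
tcp_rot: [-3.141, -1.048, 1.84]
contact_force: [0.3, 0.4, 1.1]
gripper_width: 59.7
gripper_force: 0.0
```

```bash
python3 - <<'E'
from h import *
C=cam('wrist');im=capture('wrist')
for s,c in orange(im): print(s,c)
a=np.array([431.5,30,0.])
print(proj(C,[a+[0,0,z] for z in(117,103,73,3)]).round(0))
R=Rt(105.4,60)
plan(a+[0,0,89]-9*R[:,2],R,2)
cv2.imwrite('pics/w2.png',im[:,:,::-1])
E
```

```text
[ 454  101   77   44 1120] [485.22232143 127.16160714]
[ 274  221   79   72 4505] [313.38401776 255.6863485 ]
[[308. 249.]
 [308. 270.]
 [309. 308.]
 [310. 371.]]
rot [0.0001 0.0002 0.0006] deg/row 0.04 mm/row 20.364102057175412
[-0.0004, -0.0007, 0.0203]
[-0.0004, -0.0007, 0.0203]
```

View pics/w2.png

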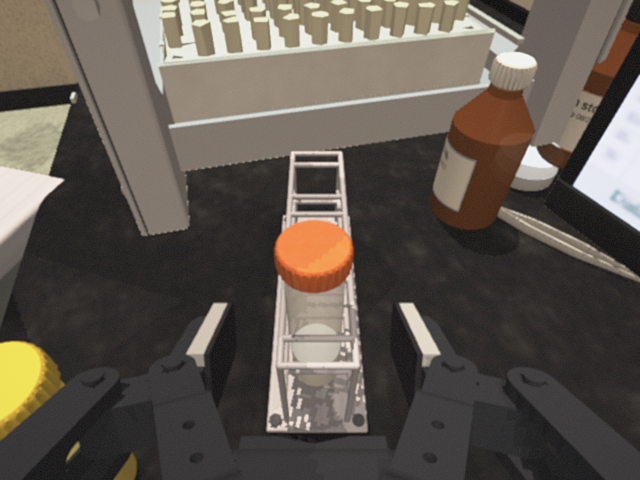

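The cap is at (313,256), centred between the pads at columns 212 and 418. I'll advance 41 mm and close.

Call:
{"op": "send_rows", "data": {
  "increments": [
    {"travel": [0, 0, 0.014], "rot": [0, 0, 0], "hand": -0.4},
    {"travel": [0, 0, 0.014], "rot": [0, 0, 0], "hand": -0.4},
    {"travel": [0, 0, 0.013], "rot": [0, 0, 0], "hand": -0.4},
    {"travel": [0, 0, 0], "rot": [0, 0, 0], "hand": -0.2},
    {"travel": [0, 0, 0], "rot": [0, 0, 0], "hand": 0}
  ]
}}

```text
t: 3.12
eef_pos: [434.6, 23.9, 93.8]
tcp_rot: [3.141, -1.048, 1.841]
contact_force: [-0.0, -1.2, 0.5]
gripper_width: 42.8
gripper_force: 0.0
```

Call:
{"op": "send_rows", "data": {
  "increments": [
    {"travel": [0, 0, 0], "rot": [0, 0, 0], "hand": 0.2},
    {"travel": [0, 0, 0], "rot": [0, 0, 0], "hand": 1},
    {"travel": [0, 0, 0], "rot": [0, 0, 0], "hand": 1},
    {"travel": [0, 0, 0], "rot": [0, 0, 0], "hand": 1},
    {"travel": [0, 0, 0], "rot": [0, 0, 0], "hand": 1}
  ]
}}

```text
t: 3.53
eef_pos: [435.0, 23.9, 94.0]
tcp_rot: [3.139, -1.047, 1.842]
contact_force: [1.1, -1.4, 3.3]
gripper_width: 27.7
gripper_force: 40.1
```

Call:
{"op": "send_rows", "data": {
  "increments": [
    {"travel": [0.0074, 0, -0.0043], "rot": [0, 0, 0], "hand": 1},
    {"travel": [0.0074, 0, -0.0043], "rot": [0, 0, 0], "hand": 1},
    {"travel": [0.0074, 0, -0.0043], "rot": [0, 0, 0], "hand": 1},
    {"travel": [0.0074, 0, -0.0043], "rot": [0, 0, 0], "hand": 1},
    {"travel": [0.0074, 0, -0.0043], "rot": [0, 0, 0], "hand": 1}
  ]
}}

```text
t: 3.95
eef_pos: [434.1, 24.1, 137.6]
tcp_rot: [3.141, -1.048, 1.842]
contact_force: [-0.5, 0.7, 0.2]
gripper_width: 27.3
gripper_force: 40.1
```

Call:
{"op": "send_rows", "data": {
  "increments": [
    {"travel": [0.009, 0, -0.0052], "rot": [0, 0, 0], "hand": 1},
    {"travel": [0.009, 0, -0.0052], "rot": [0, 0, 0], "hand": 1},
    {"travel": [0.009, 0, -0.0052], "rot": [0, 0, 0], "hand": 1},
    {"travel": [0.009, 0, -0.0052], "rot": [0, 0, 0], "hand": 1},
    {"travel": [0.009, 0, -0.0052], "rot": [0, 0, 0], "hand": 1}
  ]
}}

```text
t: 4.37
eef_pos: [434.3, 24.0, 189.6]
tcp_rot: [3.141, -1.048, 1.841]
contact_force: [0.0, -0.0, -0.9]
gripper_width: 27.3
gripper_force: 40.1
```

```bash
python3 - <<'E'
from h import *
s=state();print(s['eef_pos'],s['tcp_rot'],s['gripper_width'],s['contact_force'])
C=cam('wrist');im=capture('wrist');cv2.imwrite('pics/w3.png',im[:,:,::-1])
for s,c in orange(im): print(s,c)
# grip point on tube axis: d ahead of TCP, 
R0=Rt(105.4,60);R1=Rt(105.4,-30);p,R=pose()
# target: tube axis pt 15 above table at (440,-210); first stop 60 above
a=np.array([440,-200,15.5+50]);plan(a-9.5*R1[:,2],R1,22)
E
```

```text
[434.28317011  24.02805453 189.58169851] [ 3.14086892 -1.04755424  1.8414042 ] 27.31995287466955 [ 0.00328897 -0.00840565 -0.94757113]
[ 262  244  102   97 7841] [312.77910981 291.13187093]
rot [ 0.0001 -0.0714  0.0001] deg/row 4.09 mm/row 11.312848902152728
[-0.0094, -0.0025, -0.0057]
[-0.0098, -0.0025, -0.005]
[-0.0102, -0.0025, -0.0043]
[-0.0104, -0.0025, -0.0036]
[-0.0107, -0.0025, -0.0028]
[-0.0108, -0.0025, -0.002]
[-0.011, -0.0025, -0.0013]
[-0.011, -0.0025, -0.0005]
[-0.011, -0.0025, 0.0003]
[-0.011, -0.0025, 0.0011]
[-0.0109, -0.0025, 0.0019]
[-0.0107, -0.0025, 0.0027]
[-0.0105, -0.0025, 0.0034]
[-0.0102, -0.0025, 0.0042]
[-0.0099, -0.0025, 0.0049]
[-0.0095, -0.0025, 0.0056]
[-0.0091, -0.0025, 0.0062]
[-0.0086, -0.0025, 0.0069]
[-0.0081, -0.0025, 0.0075]
[-0.0076, -0.0025, 0.008]
[-0.007, -0.0025, 0.0085]
[-0.0064, -0.0025, 0.009]
```

View pics/w3.png

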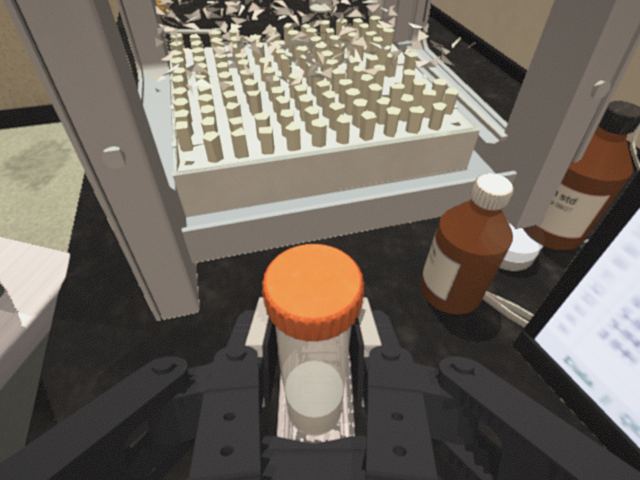

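The tube is held upright in the hand and clear of the rack, with the cap at (313,290). Next is the swing to horizontal.

```bash
python3 - <<'E'
from h import *
Rm=Rt(105.4,15);R1=Rt(105.4,-30)
pm=np.array([428,-80,180])-9.5*Rm[:,2]
plan(pm,Rm,10)
plan(np.array([422,-192,15.5+25])-9.5*R1[:,2],R1,10,(pm,Rm))
E
```

```text
rot [ 0.0002 -0.0785  0.0003] deg/row 4.5 mm/row 10.654930428088203
[-0.0052, -0.0034, -0.0086]
[-0.0059, -0.0034, -0.0082]
[-0.0065, -0.0034, -0.0077]
[-0.0071, -0.0034, -0.0072]
[-0.0076, -0.0034, -0.0066]
[-0.0081, -0.0034, -0.006]
[-0.0086, -0.0034, -0.0053]
[-0.009, -0.0034, -0.0046]
[-0.0093, -0.0034, -0.0039]
[-0.0096, -0.0034, -0.0032]
rot [ 0.     -0.0785 -0.    ] deg/row 4.5 mm/row 17.556789556229663
[-0.0132, -0.0036, 0.011]
[-0.0123, -0.0036, 0.012]
[-0.0113, -0.0036, 0.0129]
[-0.0103, -0.0036, 0.0138]
[-0.0092, -0.0036, 0.0145]
[-0.008, -0.0036, 0.0152]
[-0.0068, -0.0036, 0.0158]
[-0.0055, -0.0036, 0.0163]
[-0.0042, -0.0036, 0.0167]
[-0.0029, -0.0036, 0.0169]
```

Call:
{"op": "send_rows", "data": {
  "increments": [
    {"travel": [-0.005, -0.0034, -0.0086], "rot": [0, -0.0785, 0], "hand": 1},
    {"travel": [-0.006, -0.0034, -0.0082], "rot": [0, -0.0785, 0], "hand": 1},
    {"travel": [-0.0065, -0.0034, -0.0077], "rot": [0, -0.0785, 0], "hand": 1},
    {"travel": [-0.007, -0.0034, -0.0072], "rot": [0, -0.0785, 0], "hand": 1},
    {"travel": [-0.0076, -0.0034, -0.0066], "rot": [0, -0.0785, 0], "hand": 1}
  ]
}}

```text
t: 4.83
eef_pos: [431.4, -29.7, 187.9]
tcp_rot: [3.141, -0.651, 1.841]
contact_force: [-0.7, -0.9, -0.7]
gripper_width: 27.3
gripper_force: 40.1
```

Call:
{"op": "send_rows", "data": {
  "increments": [
    {"travel": [-0.008, -0.0034, -0.006], "rot": [0, -0.0785, 0], "hand": 1},
    {"travel": [-0.0086, -0.0034, -0.0053], "rot": [0, -0.0785, 0], "hand": 1},
    {"travel": [-0.009, -0.0034, -0.0046], "rot": [0, -0.0785, 0], "hand": 1},
    {"travel": [-0.0093, -0.0034, -0.004], "rot": [0, -0.0785, 0], "hand": 1},
    {"travel": [-0.0096, -0.0034, -0.003], "rot": [0, -0.0785, 0], "hand": 1}
  ]
}}

```text
t: 5.25
eef_pos: [428.4, -82.6, 186.9]
tcp_rot: [3.141, -0.259, 1.841]
contact_force: [-0.5, -0.2, -1.5]
gripper_width: 27.1
gripper_force: 40.1
```

Call:
{"op": "send_rows", "data": {
  "increments": [
    {"travel": [-0.013, -0.0036, 0.011], "rot": [0, -0.0785, 0], "hand": 1},
    {"travel": [-0.0123, -0.0036, 0.012], "rot": [0, -0.0785, 0], "hand": 1},
    {"travel": [-0.0113, -0.0036, 0.013], "rot": [0, -0.0785, 0], "hand": 1},
    {"travel": [-0.0103, -0.0036, 0.0138], "rot": [0, -0.0785, 0], "hand": 1},
    {"travel": [-0.0092, -0.0036, 0.0145], "rot": [0, -0.0785, 0], "hand": 1}
  ]
}}

```text
t: 5.67
eef_pos: [424.2, -134.7, 116.1]
tcp_rot: [3.14, 0.133, 1.84]
contact_force: [-0.8, 0.3, -1.0]
gripper_width: 27.5
gripper_force: 40.1
```

Call:
{"op": "send_rows", "data": {
  "increments": [
    {"travel": [-0.008, -0.0036, 0.015], "rot": [0, -0.0785, 0], "hand": 1},
    {"travel": [-0.0068, -0.0036, 0.0158], "rot": [0, -0.0785, 0], "hand": 1},
    {"travel": [-0.0055, -0.0036, 0.016], "rot": [0, -0.0785, 0], "hand": 1},
    {"travel": [-0.0042, -0.0036, 0.0167], "rot": [0, -0.0785, 0], "hand": 1},
    {"travel": [-0.003, -0.0036, 0.017], "rot": [0, -0.0785, 0], "hand": 1}
  ]
}}

```text
t: 6.08
eef_pos: [418.8, -181.4, 55.2]
tcp_rot: [-3.135, 0.475, 1.838]
contact_force: [-0.5, -0.9, -0.4]
gripper_width: 27.1
gripper_force: 40.1
```

Call:
{"op": "send_rows", "data": {
  "increments": [
    {"travel": [0, 0, 0], "rot": [0, 0, 0], "hand": 1},
    {"travel": [0, 0, 0], "rot": [0, 0, 0], "hand": 1}
  ]
}}

```text
t: 6.25
eef_pos: [418.6, -180.9, 55.1]
tcp_rot: [-3.132, 0.471, 1.841]
contact_force: [-0.1, 0.6, -0.5]
gripper_width: 27.6
gripper_force: 40.1
```

```bash
python3 - <<'E'
from h import *
s=state();print(s['q'].round(2),s['gripper_width'])
R1=Rt(105.4,-30)
plan(np.array([422,-192,14.5])-9.5*R1[:,2],R1,5)
im=capture('wrist');T=capture('top');S=capture('scene')
o=np.zeros((420,800,3),'uint8');o[:300,:400]=cv2.resize(im,(400,300));o[:300,400:]=cv2.resize(S[180:360,260:500],(400,300));
cv2.imwrite('pics/w4.png',o[:300,:,::-1]);cv2.imwrite('pics/t4.png',T[:,:,::-1])
E
```

```text
[-0.15  0.35  2.27 -0.96  0.53  0.42] 27.551444038132537
rot [-0.0018 -0.0105  0.0002] deg/row 0.61 mm/row 6.609993988403154
[0.0017, 0.0001, 0.0064]
[0.0018, 0.0001, 0.0064]
[0.0018, 0.0001, 0.0063]
[0.0019, 0.0001, 0.0063]
[0.002, 0.0001, 0.0063]
```

View pics/w4.png

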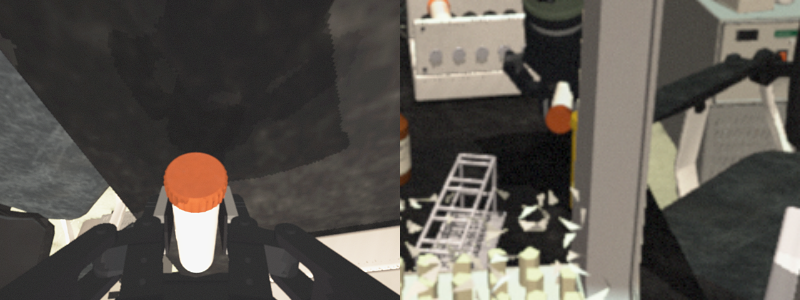

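The tube is still aligned in the hand and hanging nearly horizontal, with the cap at (197,182). I'll correct the tilt and lower it.

Call:
{"op": "send_rows", "data": {
  "increments": [
    {"travel": [0.0014, 0, 0.0055], "rot": [-0.002, -0.0105, 0], "hand": 1},
    {"travel": [0.0014, 0, 0.0055], "rot": [-0.002, -0.0105, 0], "hand": 1},
    {"travel": [0.0014, 0, 0.005], "rot": [-0.002, -0.0105, 0], "hand": 1},
    {"travel": [0.0014, 0, 0.005], "rot": [-0.002, -0.0105, 0], "hand": 1},
    {"travel": [0, 0, 0], "rot": [-0.001, -0.0105, 0], "hand": 1}
  ]
}}

```text
t: 6.82
eef_pos: [420.9, -186.5, 34.6]
tcp_rot: [3.138, 0.526, 1.837]
contact_force: [-0.0, 0.3, 0.1]
gripper_width: 27.3
gripper_force: 40.1
```

```bash
python3 - <<'E'
from h import *
s=state();print(s['eef_pos'],s['tcp_rot'],s['contact_force'],(Rt(105.4,-30).T@[0,0,-1]).round(3))
p,R=pose();print('axis z',(p+9.5*R[:,2]),'tip low',p[2]+17*R[2,2]-11*abs(R[2,0]))
E
```

```text
[ 420.85598285 -186.50523571   34.64112213] [3.13787726 0.52565568 1.83686529] [-0.01869627  0.26701512  0.1305339 ] [0.5   0.    0.866]
axis z [ 422.14344404 -191.09509754   26.42372521] tip low 14.416723576996738
```

Call:
{"op": "send_rows", "data": {
  "increments": [
    {"travel": [0.0015, 0, 0.0026], "rot": [0, 0, 0], "hand": 1},
    {"travel": [0.0015, 0, 0.0026], "rot": [0, 0, 0], "hand": 1},
    {"travel": [0.0008, 0, 0.0014], "rot": [0, 0, 0], "hand": 1},
    {"travel": [0, 0, 0], "rot": [0, 0, 0], "hand": 1}
  ]
}}

```text
t: 7.15
eef_pos: [421.0, -186.4, 27.2]
tcp_rot: [3.138, 0.526, 1.838]
contact_force: [-0.5, 1.6, 4.1]
gripper_width: 27.3
gripper_force: 41.0
```

Call:
{"op": "send_rows", "data": {
  "increments": [
    {"travel": [0.0005, 0, 0.0009], "rot": [0, 0, 0], "hand": 1},
    {"travel": [0, 0, 0], "rot": [0, 0, 0], "hand": 1}
  ]
}}

```text
t: 7.32
eef_pos: [421.1, -186.6, 26.8]
tcp_rot: [3.138, 0.527, 1.838]
contact_force: [-1.6, 2.1, 10.4]
gripper_width: 27.5
gripper_force: 42.7
```

Call:
{"op": "send_rows", "data": {
  "increments": [
    {"travel": [0.0005, 0, 0.0009], "rot": [0, 0, 0], "hand": 1},
    {"travel": [0, 0, 0], "rot": [0, 0, 0], "hand": 1}
  ]
}}

```text
t: 7.48
eef_pos: [421.2, -186.8, 26.4]
tcp_rot: [3.137, 0.529, 1.838]
contact_force: [-2.6, 3.4, 16.6]
gripper_width: 27.6
gripper_force: 44.7
```

The tube is on the worktop (16 N). I'll ease off and release.

Call:
{"op": "send_rows", "data": {
  "increments": [
    {"travel": [-0.0008, 0, -0.0013], "rot": [0, 0, 0], "hand": 1},
    {"travel": [0, 0, 0], "rot": [0, 0, 0], "hand": 0.25},
    {"travel": [0, 0, 0], "rot": [0, 0, 0], "hand": 0.2},
    {"travel": [0, 0, 0], "rot": [0, 0, 0], "hand": 0},
    {"travel": [0, 0, 0], "rot": [0, 0, 0], "hand": -0.3}
  ]
}}

```text
t: 7.9
eef_pos: [420.3, -186.2, 26.0]
tcp_rot: [3.14, 0.525, 1.839]
contact_force: [-0.7, 0.3, -0.3]
gripper_width: 53.2
gripper_force: 0.0
```

Call:
{"op": "send_rows", "data": {
  "increments": [
    {"travel": [0, 0, 0], "rot": [0, 0, 0], "hand": -0.3},
    {"travel": [0, 0, 0], "rot": [0, 0, 0], "hand": -0.3},
    {"travel": [0, 0, -0.015], "rot": [0, 0, 0], "hand": -0.3},
    {"travel": [0, 0, -0.03], "rot": [0, 0, 0], "hand": -0.3},
    {"travel": [0, 0, -0.03], "rot": [0, 0, 0], "hand": -0.3}
  ]
}}

```text
t: 8.32
eef_pos: [409.2, -149.5, 90.9]
tcp_rot: [-3.14, 0.523, 1.84]
contact_force: [0.9, -0.1, 0.6]
gripper_width: 55.7
gripper_force: 0.0
```

```bash
python3 - <<'E'
from h import *
s=state();print(s['eef_pos'],s['tcp_rot'])
R=Rt(105.4,0);plan([428,-215,170],R,6)
E
```

```text
[ 409.23826613 -149.53637549   90.85505397] [-3.14010075  0.52328074  1.83976997]
rot [-0.0002  0.0872 -0.    ] deg/row 5.0 mm/row 17.40163727406444
[-0.0164, 0.0001, -0.0058]
[-0.0159, 0.0001, -0.0072]
[-0.0152, 0.0001, -0.0085]
[-0.0144, 0.0001, -0.0098]
[-0.0135, 0.0001, -0.011]
[-0.0125, 0.0001, -0.0122]
```

Call:
{"op": "send_rows", "data": {
  "increments": [
    {"travel": [-0.016, 0, -0.006], "rot": [0, 0.087, 0], "hand": -0.3},
    {"travel": [-0.016, 0, -0.007], "rot": [0, 0.087, 0], "hand": -0.3},
    {"travel": [-0.015, 0, -0.0085], "rot": [0, 0.087, 0], "hand": -0.3},
    {"travel": [-0.0145, 0, -0.01], "rot": [0, 0.087, 0], "hand": -0.3},
    {"travel": [-0.0135, 0, -0.011], "rot": [0, 0.087, 0], "hand": -0.3}
  ]
}}

```text
t: 8.73
eef_pos: [418.1, -189.4, 143.4]
tcp_rot: [-3.13, 0.188, 1.836]
contact_force: [0.0, -0.5, -0.2]
gripper_width: 55.7
gripper_force: 0.0
```

Call:
{"op": "send_rows", "data": {
  "increments": [
    {"travel": [-0.0125, 0, -0.012], "rot": [0, 0.087, 0], "hand": -0.3},
    {"travel": [0, 0, 0], "rot": [0, 0, 0], "hand": -0.3},
    {"travel": [0, 0, 0], "rot": [0, 0, 0], "hand": -0.3}
  ]
}}

```text
t: 8.98
eef_pos: [421.5, -201.0, 157.4]
tcp_rot: [-3.131, 0.108, 1.829]
contact_force: [-0.6, 0.2, -0.5]
gripper_width: 55.4
gripper_force: 0.0
```

```bash
python3 - <<'E'
from h import *
print(state()['eef_pos'],state()['tcp_rot'])
C=cam('wrist');im=capture('wrist');cv2.imwrite('pics/w5.png',im[:,:,::-1])
for s,c in orange(im): print(s,c,onz(C,c,17))
E
```

```text
[ 421.49041988 -201.0471794   157.44946179] [-3.13072958  0.10813538  1.82868963]
[295 153  55  30 918] [321.7124183  164.26797386] [ 417.83145099 -167.13919757   17.        ]
```

View pics/w5.png

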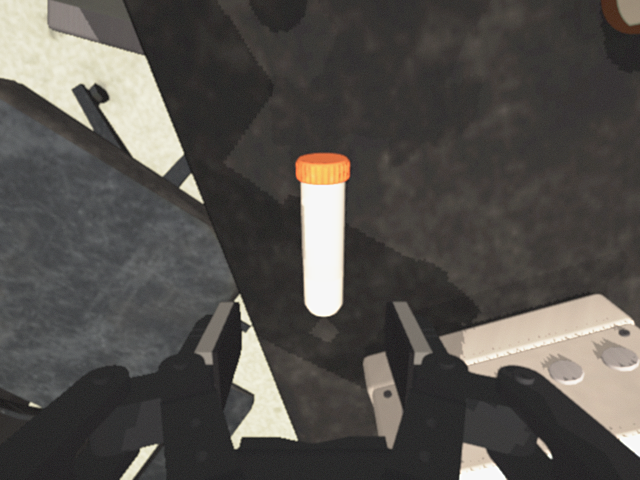

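The tube lies on the worktop from cap (323,155) to foot (323,316). The mixer's thin plate is at lower right, clear of it.

```bash
python3 - <<'E'
from h import *
C=cam('wrist')
im=cv2.imread('pics/w5.png')[:,:,::-1];hsv=cv2.cvtColor(im,cv2.COLOR_RGB2HSV)
m=((im.min(2)>200)|((hsv[...,0]<20)&(hsv[...,1]>130)&(hsv[...,2]>150))).astype('uint8');m[:,:280]=0;m[:,365:]=0;m[:140]=0;m[320:]=0
v,u=np.nonzero(m);print(v.min(),v.max(),u.min(),u.max())
for rr in(165,190,220,250,280,300): print(rr,u[v==rr].min(),u[v==rr].max())
axis=lambda r:(u[v==r].min()+u[v==r].max())/2
A=onz(C,(axis(170),v.min()+1),17);B=onz(C,(axis(295),v.max()-1),10)
A[2]=B[2]=0;L=np.linalg.norm(A-B);d=(A-B)/L
print(A,B,L,'yaw of axis',np.degrees(np.arctan2(d[1],d[0])))
mid=(A+B)/2;yaw=np.degrees(np.arctan2(d[1],d[0]))
print('mid',mid); plan([mid[0],mid[1],60],Rt(yaw,0),5)
E
```

```text
153 315 295 349
165 295 349
190 302 342
220 304 342
250 305 341
280 305 341
300 306 340
[ 414.90769988 -158.99514729    0.        ] [ 447.71336842 -278.91331474    0.        ] 124.32448983514864 yaw of axis 105.2998978618637
mid [ 431.31053415 -218.95423101    0.        ]
rot [-0.0027  0.0213 -0.0015] deg/row 1.23 mm/row 19.785088739250487
[-0.0022, 0.0014, 0.0196]
[-0.0026, 0.0013, 0.0196]
[-0.0031, 0.0013, 0.0195]
[-0.0035, 0.0012, 0.0194]
[-0.0039, 0.0012, 0.0194]
```

```bash
python3 - <<'E'
from h import *
C=cam('wrist')
for za,zb in((17,10),(3,20),(5,14)):
    A=onz(C,(322,153.5),za)[:2];B=onz(C,(323,315.5),zb)[:2];print(za,zb,A,B,np.linalg.norm(A-B),(A+B)/2)
# seam cap/body lower edge top
print('seam',onz(C,(322,184),28), 'expected mid 43mm from seam')
s=onz(C,(322,184),31)[:2];h=np.array([np.cos(np.radians(105.3)),np.sin(np.radians(105.3))]);print(s-43*h)
E
```

```text
17 10 [ 414.51737661 -158.77219364] [ 448.44818015 -280.13244152] 126.01432138300986 [ 431.48277838 -219.45231758]
3 20 [ 415.31101357 -161.23937246] [ 446.60573147 -273.8007952 ] 116.83078899825927 [ 430.95837252 -217.52008383]
5 14 [ 415.19763686 -160.88691834] [ 447.71120068 -277.59978299] 121.15702458767855 [ 431.45441877 -219.24335067]
seam [ 418.88337532 -175.14653011   28.        ] expected mid 43mm from seam
[ 429.99872846 -215.86948311]
```

Call:
{"op": "send_rows", "data": {
  "increments": [
    {"travel": [-0.002, 0.0012, 0.0196], "rot": [-0.003, 0.021, -0.0015], "hand": -0.3},
    {"travel": [-0.0024, 0.0012, 0.0196], "rot": [-0.003, 0.021, -0.0015], "hand": -0.3},
    {"travel": [-0.0028, 0.0012, 0.0195], "rot": [-0.003, 0.021, -0.0015], "hand": -0.3},
    {"travel": [-0.0032, 0.0012, 0.0194], "rot": [-0.002, 0.021, -0.0015], "hand": -0.3},
    {"travel": [-0.0036, 0.0012, 0.0194], "rot": [-0.002, 0.021, -0.0015], "hand": -0.3}
  ]
}}

```text
t: 9.45
eef_pos: [430.3, -215.7, 58.7]
tcp_rot: [-3.14, -0.001, 1.842]
contact_force: [0.0, 0.3, 0.2]
gripper_width: 55.4
gripper_force: 0.0
```

Call:
{"op": "send_rows", "data": {
  "increments": [
    {"travel": [0, 0, 0], "rot": [0, 0, 0], "hand": -0.3},
    {"travel": [0, 0, 0], "rot": [0, 0, 0], "hand": -0.3}
  ]
}}

```text
t: 9.62
eef_pos: [430.3, -216.2, 59.3]
tcp_rot: [-3.138, -0.001, 1.84]
contact_force: [-0.5, 0.6, 0.3]
gripper_width: 55.3
gripper_force: 0.0
```

```bash
python3 - <<'E'
from h import *
s=state();print(s['eef_pos'],s['tcp_rot'],s['q'].round(2))
plan([430.5,-217.5,23],Rt(105.3,0),4)
im=capture('wrist')
for s,c in orange(im): print(s,c)
cv2.imwrite('pics/w6.png',im[:,:,::-1])
E
```

```text
[ 430.29922171 -216.16128776   59.27307418] [-3.13846771e+00 -1.40258385e-03  1.84046612e+00] [-0.49  0.39  2.03 -0.    0.73 -0.76]
rot [-0.0008 -0.0003  0.0007] deg/row 0.06 mm/row 9.074581164226052
[-0.0003, -0.0, 0.0091]
[-0.0003, -0.0, 0.0091]
[-0.0003, -0.0, 0.0091]
[-0.0003, -0.0, 0.0091]
[ 274  169   83   44 3300] [314.95969697 190.2069697 ]
```

Call:
{"op": "send_rows", "data": {
  "increments": [
    {"travel": [-0.001, 0, 0.012], "rot": [0, 0, 0], "hand": -0.3},
    {"travel": [0, 0, 0.012], "rot": [0, 0, 0], "hand": -0.3},
    {"travel": [0, 0, 0.012], "rot": [0, 0, 0], "hand": -0.3},
    {"travel": [0, 0, 0], "rot": [0, 0, 0], "hand": 0},
    {"travel": [0, 0, 0], "rot": [0, 0, 0], "hand": 0.2}
  ]
}}

```text
t: 10.08
eef_pos: [432.2, -218.3, 25.5]
tcp_rot: [3.14, 0.002, 1.84]
contact_force: [-0.5, -1.2, 1.1]
gripper_width: 34.5
gripper_force: 0.0
```

Call:
{"op": "send_rows", "data": {
  "increments": [
    {"travel": [0, 0, 0], "rot": [0, 0, 0], "hand": 1},
    {"travel": [0, 0, 0], "rot": [0, 0, 0], "hand": 1},
    {"travel": [0, 0, 0], "rot": [0, 0, 0], "hand": 1},
    {"travel": [0, 0, 0], "rot": [0, 0, 0], "hand": 1}
  ]
}}

```text
t: 10.42
eef_pos: [432.7, -218.8, 25.8]
tcp_rot: [3.139, 0.002, 1.839]
contact_force: [-0.1, 3.2, 7.3]
gripper_width: 27.3
gripper_force: 40.2
```

Call:
{"op": "send_rows", "data": {
  "increments": [
    {"travel": [0, 0, -0.01], "rot": [0, 0, 0], "hand": 1},
    {"travel": [0, 0, -0.02], "rot": [0, 0, 0], "hand": 1},
    {"travel": [0, 0, -0.03], "rot": [0, 0, 0], "hand": 1},
    {"travel": [0, 0, -0.04], "rot": [0, 0, 0], "hand": 1},
    {"travel": [0, 0, -0.04], "rot": [0, 0, 0], "hand": 1}
  ]
}}

```text
t: 10.83
eef_pos: [431.4, -218.6, 166.1]
tcp_rot: [3.142, 0.001, 1.839]
contact_force: [0.4, -0.1, -0.9]
gripper_width: 26.9
gripper_force: 39.6
```

Call:
{"op": "send_rows", "data": {
  "increments": [
    {"travel": [0, 0, -0.04], "rot": [0, 0, 0], "hand": 1},
    {"travel": [0, 0, -0.03], "rot": [0, 0, 0], "hand": 1},
    {"travel": [0, 0, 0], "rot": [0, 0, 0], "hand": 1},
    {"travel": [0, 0, 0], "rot": [0, 0, 0], "hand": 1}
  ]
}}

```text
t: 11.17
eef_pos: [432.6, -219.2, 236.7]
tcp_rot: [3.137, 0.005, 1.839]
contact_force: [0.1, 0.3, -0.8]
gripper_width: 27.3
gripper_force: 39.6
```

```bash
python3 - <<'E'
from h import *
s=state();print(s['eef_pos'],s['tcp_rot'],s['q'].round(2),s['gripper_width'])
im=capture('wrist')
for s,c in orange(im): print(s,c)
plan([540,-330,230],Rt(123,0),8)
E
```

```text
[ 432.6305485  -219.24001385  236.73420111] [3.13691509 0.0050512  1.83923677] [-0.49  0.18  1.78 -0.    1.17 -0.76] 27.306815288222264
[ 261  171  104   57 5317] [312.64416024 198.55463607]
rot [ 0.0001  0.0003 -0.0384] deg/row 2.2 mm/row 19.42813566945612
[-0.017, 0.0094, 0.0007]
[-0.0174, 0.0087, 0.0006]
[-0.0177, 0.008, 0.0006]
[-0.018, 0.0073, 0.0006]
[-0.0182, 0.0067, 0.0006]
[-0.0185, 0.0059, 0.0006]
[-0.0187, 0.0052, 0.0006]
[-0.0189, 0.0045, 0.0006]
```

```bash
python3 - <<'E'
from h import *
plan([538,-387,235],Rt(123,0),8)
E
```

```text
rot [ 0.0001  0.0003 -0.0384] deg/row 2.2 mm/row 24.888201127376718
[-0.0238, 0.0072, 0.0]
[-0.0241, 0.0063, 0.0]
[-0.0243, 0.0054, 0.0]
[-0.0245, 0.0044, 0.0]
[-0.0246, 0.0035, 0.0]
[-0.0248, 0.0026, 0.0]
[-0.0248, 0.0016, -0.0]
[-0.0249, 0.0006, -0.0]
```

Call:
{"op": "send_rows", "data": {
  "increments": [
    {"travel": [-0.024, 0.007, 0], "rot": [0, 0, -0.038], "hand": 1},
    {"travel": [-0.024, 0.0063, 0], "rot": [0, 0, -0.038], "hand": 1},
    {"travel": [-0.0243, 0.0054, 0], "rot": [0, 0, -0.038], "hand": 1},
    {"travel": [-0.0245, 0.0044, 0], "rot": [0, 0, -0.038], "hand": 1},
    {"travel": [-0.0246, 0.0035, 0], "rot": [0, 0, -0.038], "hand": 1}
  ]
}}

```text
t: 11.63
eef_pos: [497.7, -324.6, 232.3]
tcp_rot: [-3.14, -0.003, 2.031]
contact_force: [-0.6, 0.2, -1.2]
gripper_width: 26.8
gripper_force: 39.6
```

Call:
{"op": "send_rows", "data": {
  "increments": [
    {"travel": [-0.025, 0.0026, 0], "rot": [0, 0, -0.038], "hand": 1},
    {"travel": [-0.025, 0.0016, 0], "rot": [0, 0, -0.039], "hand": 1},
    {"travel": [-0.025, 0.0006, 0], "rot": [0, 0, -0.039], "hand": 1},
    {"travel": [0, 0, 0], "rot": [0, 0, 0], "hand": 1},
    {"travel": [0, 0, 0], "rot": [0, 0, 0], "hand": 1}
  ]
}}

```text
t: 12.05
eef_pos: [537.5, -388.0, 231.7]
tcp_rot: [-3.14, -0.004, 2.144]
contact_force: [-0.1, 0.8, -0.9]
gripper_width: 27.3
gripper_force: 39.6
```

Call:
{"op": "send_rows", "data": {
  "increments": [
    {"travel": [0, 0, 0], "rot": [0, 0, 0], "hand": 1}
  ]
}}

```text
t: 12.13
eef_pos: [537.1, -387.0, 233.0]
tcp_rot: [-3.141, -0.003, 2.145]
contact_force: [0.0, -0.0, -0.2]
gripper_width: 27.0
gripper_force: 39.6
```

```bash
python3 - <<'E'
from h import *
s=state();print(s['eef_pos'],s['tcp_rot'])
C=cam('wrist');im=capture('wrist');np.save('w7.npy',im)
np.savez('c7.npz',K=C[0],R=C[1],t=C[2])
cv2.imwrite('pics/w7.png',im[:,:,::-1])
def mx(x,y,z,o=(617.8,-334.8),yaw=33):
    c,s=np.cos(np.radians(yaw)),np.sin(np.radians(yaw));return [o[0]+c*x-s*y,o[1]+s*x+c*y,z]
for n,q in dict(plate_in_front=(-92,69,124),plate_in_rear=(92,69,124),hous_front=(-92,-69,124),valF=(-48,69,80),valB=(-48,-69,80),r1a=(-64,69,88),r2a=(-32,69,88)).items(): print(n,proj(C,mx(*q)).round(0))
E
```

```text
[ 537.14783475 -386.97336602  232.97386406] [-3.14091970e+00 -2.67129602e-03  2.14486708e+00]
plate_in_front [[318. 133.]]
plate_in_rear [[643. 132.]]
hous_front [[318. 348.]]
valF [[383. 131.]]
valB [[374. 317.]]
r1a [[360. 131.]]
r2a [[409. 131.]]
```

View pics/w7.png

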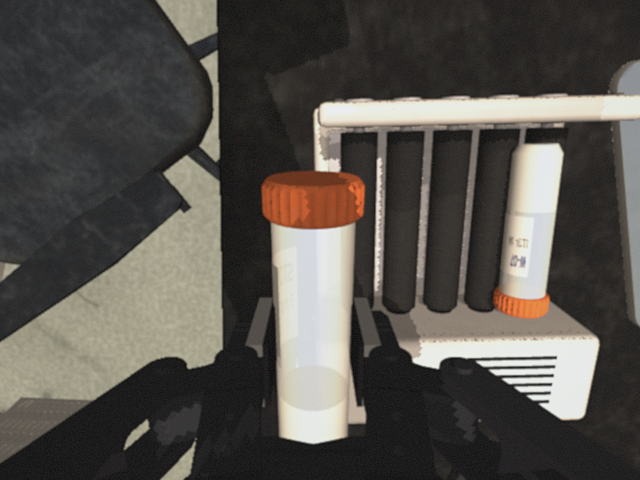

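```bash
python3 - <<'E'
from h import *
from scipy.optimize import least_squares
d=np.load('c7.npz');C=(d['K'],d['R'],d['t']);g=cv2.cvtColor(np.load('w7.npy'),cv2.COLOR_RGB2GRAY)
obs=[]
for r in range(140,290,10):
    b=(g[r,384:500]<70);e=np.nonzero(np.diff(b.astype(int)))[0]+384.5
    row=[]
    st=None
    for x in e:
        if b[int(x+.5)-384]: st=x
        elif st: row.append((st+x)/2); obs.append(((st+x)/2,r)); st=None
    if r%40==20: print(r,e)
for c in(440,460,540,560): 
    print(c,'top',[ (i,int(g[i,c])) for i in range(92,136,3)],'bot',[(i,int(g[i,c])) for i in range(300,350,3)])
f=lambda p,x,y,z:np.array([p[0]+np.cos(p[2])*x-np.sin(p[2])*y,p[1]+np.sin(p[2])*x+np.cos(p[2])*y,z])
obs=np.array(obs);p0=np.array([617.8,-334.8,np.radians(33)])
W=np.array([onz(C,o,77) for o in obs])
c,s=np.cos(p0[2]),np.sin(p0[2]);xm=(W[:,0]-p0[0])*c+(W[:,1]-p0[1])*s;lab=np.array([-32,0,32])[np.abs(xm[:,None]-[-32,0,32]).argmin(1)]
def res(q): c,s=np.cos(q[1]),np.sin(q[1]);return (W[:,0]-p0[0])*c+(W[:,1]-p0[1])*s-q[0]-lab
r=least_squares(res,[0,p0[2]],loss='soft_l1');print('dx',r.x[0],'yaw',np.degrees(r.x[1]),len(lab),np.abs(r.fun).mean())
E
```

```text
140 [386.5 423.5 432.5 471.5 478.5]
180 [385.5 421.5 429.5 467.5 474.5]
220 [384.5 418.5 427.5 463.5 470.5]
260 [416.5 425.5 460.5 467.5]
440 top [(92, 41), (95, 33), (98, 85), (101, 229), (104, 234), (107, 234), (110, 234), (113, 232), (116, 231), (119, 221), (122, 177), (125, 116), (128, 135), (131, 28), (134, 31)] bot [(300, 52), (303, 59), (306, 56), (309, 48), (312, 42), (315, 132), (318, 135), (321, 133), (324, 132), (327, 132), (330, 134), (333, 131), (336, 133), (339, 177), (342, 200), (345, 235), (348, 235)]
460 top [(92, 43), (95, 74), (98, 197), (101, 230), (104, 234), (107, 234), (110, 233), (113, 231), (116, 231), (119, 214), (122, 167), (125, 110), (128, 107), (131, 27), (134, 34)] bot [(300, 98), (303, 125), (306, 132), (309, 132), (312, 129), (315, 132), (318, 132), (321, 133), (324, 130), (327, 134), (330, 131), (333, 131), (336, 136), (339, 172), (342, 230), (345, 234), (348, 234)]
540 top [(92, 37), (95, 95), (98, 198), (101, 230), (104, 233), (107, 230), (110, 228), (113, 225), (116, 218), (119, 178), (122, 91), (125, 105), (128, 40), (131, 31), (134, 31)] bot [(300, 146), (303, 157), (306, 158), (309, 156), (312, 154), (315, 153), (318, 133), (321, 134), (324, 135), (327, 136), (330, 134), (333, 133), (336, 171), (339, 211), (342, 234), (345, 234), (348, 233)]
560 top [(92, 40), (95, 184), (98, 218), (101, 228), (104, 230), (107, 227), (110, 227), (113, 224), (116, 210), (119, 171), (122, 112), (125, 176), (128, 42), (131, 33), (134, 34)] bot [(300, 47), (303, 42), (306, 35), (309, 107), (312, 133), (315, 132), (318, 130), (321, 135), (324, 135), (327, 136), (330, 129), (333, 133), (336, 179), (339, 229), (342, 233), (345, 233), (348, 234)]
dx 1.162093489102739 yaw 34.07434829046325 25 0.12089695921253486
```

```bash
python3 - <<'E'
from h import *
d=np.load('c7.npz');C=(d['K'],d['R'],d['t'])
yaw=np.radians(34.07);ex=np.array([np.cos(yaw),np.sin(yaw)]);ey=np.array([-ex[1],ex[0]])
p0=np.array([617.8,-334.8])
a=onz(C,(460,122.5),122)[:2]-p0;b=onz(C,(450,339.5),122)[:2]-p0
print('plate y',a@ey,'housing y',b@ey)
yo=(a@ey+b@ey)/2
v=p0+ex*(1.16-48)+ey*yo;print('centre y',yo,'valley',v)
Tv=proj(cam('top'),[np.append(v,98.5)]);print(Tv)
p,R=pose();print('tool yaw target',np.degrees(yaw)+90)
# tube in hand: cap seam & face; cap crest
for uv,z in (((312,228),p[2]-10+14),((312,172),p[2]-25),((312,440),p[2]-10)):
    w=onz(C,uv,z);print((R.T@(w-p)).round(1))
plan([v[0],v[1],233],Rt(124.07,0),3)
E
```

```text
plate y 74.56870740528825 housing y -64.23909606558014
centre y 5.164805669854054 valley [ 576.10655762 -356.76173217]
[[425.28321099 203.23224949]]
tool yaw target 124.07
[43.   0.6 -3.9]
[56.9  0.6 25.1]
[-51.4   0.3   9.9]
rot [-0.0001 -0.0005 -0.0067] deg/row 0.39 mm/row 16.378492952726017
[0.0014, 0.0163, 0.0002]
[0.0012, 0.0163, 0.0002]
[0.0011, 0.0163, 0.0002]
```

The wrist view shows rollers 1 and 2 at columns 359 and 405 (row 135), so the front valley is near column 382. The plate edges are at rows 122 and 340. The tube's midpoint is at the TCP and the valley is at about (576.7, -357.7), yaw 34.07°. I'll move over it and descend.

Call:
{"op": "send_rows", "data": {
  "increments": [
    {"travel": [0.001, 0.016, 0], "rot": [0, 0, -0.007], "hand": 1},
    {"travel": [0.001, 0.0165, 0], "rot": [0, 0, -0.007], "hand": 1},
    {"travel": [0, 0.0165, 0], "rot": [0, 0, -0.006], "hand": 1},
    {"travel": [0, 0, 0.02], "rot": [0, 0, 0], "hand": 1},
    {"travel": [0, 0, 0.03], "rot": [0, 0, 0], "hand": 1}
  ]
}}

```text
t: 12.6
eef_pos: [582.1, -358.1, 188.5]
tcp_rot: [3.137, 0.01, 2.169]
contact_force: [-0.1, -0.6, -1.8]
gripper_width: 27.3
gripper_force: 39.6
```

Call:
{"op": "send_rows", "data": {
  "increments": [
    {"travel": [0, 0, 0.02], "rot": [0, 0, 0], "hand": 1},
    {"travel": [0, 0, 0.01], "rot": [0, 0, 0], "hand": 1},
    {"travel": [0, 0, 0], "rot": [0, 0, 0], "hand": 1},
    {"travel": [0, 0, 0], "rot": [0, 0, 0], "hand": 1}
  ]
}}

```text
t: 12.93
eef_pos: [579.1, -358.7, 155.6]
tcp_rot: [3.141, 0.002, 2.166]
contact_force: [0.6, 0.5, 0.3]
gripper_width: 27.2
gripper_force: 39.6
```

```bash
python3 - <<'E'
from h import *
s=state();print(s['eef_pos'],s['tcp_rot'])
plan([576.7,-357.7,117],Rt(124.07,0),4)
E
```

```text
[ 579.06048251 -358.70587928  155.59176161] [3.14053591e+00 2.15102266e-03 2.16643189e+00]
rot [0.0003 0.0005 0.0003] deg/row 0.04 mm/row 9.669241615947584
[0.0006, -0.0004, 0.0096]
[0.0006, -0.0004, 0.0096]
[0.0005, -0.0004, 0.0096]
[0.0005, -0.0004, 0.0096]
```

Call:
{"op": "send_rows", "data": {
  "increments": [
    {"travel": [0.001, -0.001, 0.0096], "rot": [0, 0, 0], "hand": 1},
    {"travel": [0.001, -0.0005, 0.0096], "rot": [0, 0, 0], "hand": 1},
    {"travel": [0, 0, 0.0096], "rot": [0, 0, 0], "hand": 1},
    {"travel": [0, 0, 0.0096], "rot": [0, 0, 0], "hand": 1},
    {"travel": [0, 0, 0], "rot": [0, 0, 0], "hand": 1}
  ]
}}

```text
t: 13.35
eef_pos: [574.5, -357.8, 114.1]
tcp_rot: [-3.141, -0.003, 2.165]
contact_force: [-0.4, -0.6, -1.4]
gripper_width: 27.5
gripper_force: 39.6
```

Call:
{"op": "send_rows", "data": {
  "increments": [
    {"travel": [0, 0, 0.003], "rot": [0, 0, 0], "hand": 1},
    {"travel": [0, 0, 0], "rot": [0, 0, 0], "hand": 1},
    {"travel": [0, 0, 0], "rot": [0, 0, 0], "hand": 1}
  ]
}}

```text
t: 13.6
eef_pos: [576.0, -358.8, 114.0]
tcp_rot: [3.141, 0.002, 2.165]
contact_force: [-0.2, -0.4, -0.3]
gripper_width: 27.4
gripper_force: 39.6
```

Call:
{"op": "send_rows", "data": {
  "increments": [
    {"travel": [0, 0, 0.002], "rot": [0, 0, 0], "hand": 1},
    {"travel": [0, 0, 0], "rot": [0, 0, 0], "hand": 1},
    {"travel": [0, 0, 0], "rot": [0, 0, 0], "hand": 1}
  ]
}}

```text
t: 13.85
eef_pos: [575.9, -358.6, 112.0]
tcp_rot: [3.141, 0.002, 2.165]
contact_force: [-0.6, 0.4, -0.7]
gripper_width: 27.5
gripper_force: 39.6
```

Call:
{"op": "send_rows", "data": {
  "increments": [
    {"travel": [0, 0.001, 0.001], "rot": [0, 0, 0], "hand": 1},
    {"travel": [0, 0, 0], "rot": [0, 0, 0], "hand": 1},
    {"travel": [0, 0, 0.001], "rot": [0, 0, 0], "hand": 1},
    {"travel": [0, 0, 0], "rot": [0, 0, 0], "hand": 1},
    {"travel": [0, 0, 0], "rot": [0, 0, 0], "hand": 1}
  ]
}}

```text
t: 14.27
eef_pos: [576.6, -358.0, 109.7]
tcp_rot: [3.141, 0.002, 2.165]
contact_force: [0.1, -0.1, -0.5]
gripper_width: 27.2
gripper_force: 39.6
```

Call:
{"op": "send_rows", "data": {
  "increments": [
    {"travel": [0, 0, 0.001], "rot": [0, 0, 0], "hand": 1},
    {"travel": [0, 0, 0], "rot": [0, 0, 0], "hand": 1},
    {"travel": [0, 0, 0], "rot": [0, 0, 0], "hand": 1}
  ]
}}

```text
t: 14.52
eef_pos: [576.8, -358.1, 109.0]
tcp_rot: [3.141, 0.002, 2.165]
contact_force: [0.1, -0.7, 0.8]
gripper_width: 27.4
gripper_force: 39.7
```

Call:
{"op": "send_rows", "data": {
  "increments": [
    {"travel": [0, 0, 0.001], "rot": [0, 0, 0], "hand": 1},
    {"travel": [0, 0, 0], "rot": [0, 0, 0], "hand": 1},
    {"travel": [0, 0, 0], "rot": [0, 0, 0], "hand": 1}
  ]
}}

```text
t: 14.77
eef_pos: [576.8, -358.1, 108.8]
tcp_rot: [3.14, 0.003, 2.165]
contact_force: [-0.4, 1.1, 5.6]
gripper_width: 27.5
gripper_force: 40.2
```

Contact is at TCP height 108.8, as predicted, with little side force. I'll release slowly and retreat.

Call:
{"op": "send_rows", "data": {
  "increments": [
    {"travel": [0, 0, 0], "rot": [0, 0, 0], "hand": 0.3},
    {"travel": [0, 0, 0], "rot": [0, 0, 0], "hand": 0.25},
    {"travel": [0, 0, 0], "rot": [0, 0, 0], "hand": 0.2},
    {"travel": [0, 0, 0], "rot": [0, 0, 0], "hand": 0.1},
    {"travel": [0, 0, 0], "rot": [0, 0, 0], "hand": 0}
  ]
}}

```text
t: 15.18
eef_pos: [576.5, -358.0, 107.5]
tcp_rot: [3.141, 0.001, 2.165]
contact_force: [-0.8, -0.3, 1.3]
gripper_width: 42.6
gripper_force: 0.0
```

Call:
{"op": "send_rows", "data": {
  "increments": [
    {"travel": [0, 0, 0], "rot": [0, 0, 0], "hand": 0},
    {"travel": [0, 0, -0.005], "rot": [0, 0, 0], "hand": 0},
    {"travel": [0, 0, -0.015], "rot": [0, 0, 0], "hand": 0},
    {"travel": [0, 0, -0.03], "rot": [0, 0, 0], "hand": 0},
    {"travel": [0, 0, -0.04], "rot": [0, 0, 0], "hand": 0}
  ]
}}

```text
t: 15.6
eef_pos: [575.0, -356.9, 195.8]
tcp_rot: [-3.139, -0.005, 2.165]
contact_force: [1.0, -0.8, -0.2]
gripper_width: 42.8
gripper_force: 0.0
```

Call:
{"op": "send_rows", "data": {
  "increments": [
    {"travel": [0.02, -0.02, -0.03], "rot": [0, 0, 0], "hand": 0},
    {"travel": [0.02, -0.03, 0], "rot": [0, 0, 0], "hand": 0},
    {"travel": [0, 0, 0], "rot": [0, 0, 0], "hand": 0},
    {"travel": [0, 0, 0], "rot": [0, 0, 0], "hand": 0},
    {"travel": [0, 0, 0], "rot": [0, 0, 0], "hand": 0}
  ]
}}

```text
t: 16.02
eef_pos: [512.8, -352.9, 227.9]
tcp_rot: [3.14, 0.002, 2.165]
contact_force: [-0.2, -0.7, 0.3]
gripper_width: 42.8
gripper_force: 0.0
```

```bash
python3 - <<'E'
from h import *
s=state();print(s['eef_pos'],s['contact_force'],s['qvel'].round(3))
C=cam('wrist');im=capture('wrist')
yaw=np.radians(34.07);v=np.array([576.7,-357.7,98.5]);ey=np.array([-np.sin(yaw),np.cos(yaw),0])
print('pred foot,mid,cap',proj(C,[v-57*ey,v,v+57*ey]).round(0))
for s,c in orange(im): print(s,c)
cv2.imwrite('pics/w8.png',im[:,:,::-1])
E
```

```text
[ 512.83994083 -352.86696643  227.92066853] [-0.15874062 -0.66670647  0.25762209] [ 0.007  0.026 -0.015 -0.001 -0.002 -0.001]
pred foot,mid,cap [[380. 364.]
 [384. 293.]
 [388. 213.]]
[ 363  209   55   32 1534] [389.85071708 224.51043025]
[489 346  53  33 642] [517.33489097 364.20560748]
```

View pics/w8.png

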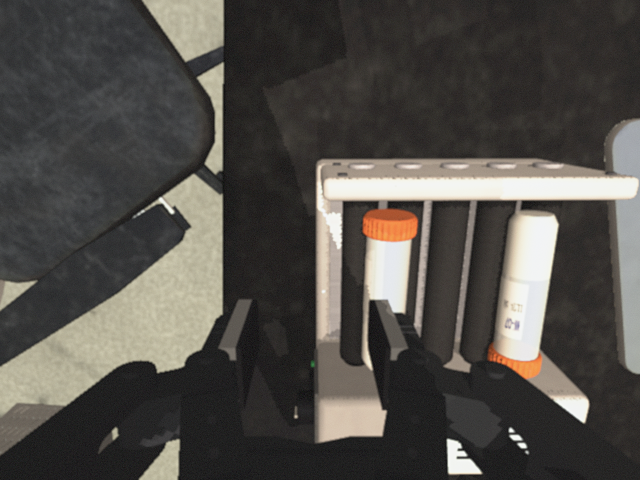

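The tube lies in the front valley between rollers 1 and 2, from cap (390,210) to foot about (375,368). That is inside both end plates and parallel to the loaded tube, which hasn't moved. I'll hand the job in.

```bash
python3 -c "
from bench import *
print(sign_off())"
```

```text
the job is handed in; nothing more can be done
None
```

The tube was laid on the worktop, regrasped from above, set in the mixer's front valley and let go; the job was handed in about 16 s into the 51 s limit, and no verdict came back.

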